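# Put the finished model car under its dust cover

## Task

The blue model car is finished: set it down on its wheels in the middle of the flat black display stand, lengthwise along the stand. Then lift the white dust cover by its orange handle and set it down over the car, centred and square on the stand, so that its rim sits flat on the stand all round. Set both down rather than dropping them, and leave the red car where it is.

Things in the scene. Friction and masses are not known exactly. Their poses are not given: they have to be found in the camera images.
- blue_car: Blue model car, 140 mm long (x, nose at +x), 55 mm wide (y), flat upright flanks from 7 to 27 mm high, roof 46 mm wide and 42 mm high, black windows, wheels flush with the flanks; loose, about 0.12 kg, stands on its wheels on the bench at the start. Origin: middle of length and width, at the underside of the wheels; z up.
- red_car: Red model car, 140 mm long (x, nose at +x), 55 mm wide (y), flat upright flanks from 7 to 27 mm high, roof 46 mm wide and 42 mm high, black windows, wheels flush with the flanks; loose, about 0.12 kg, stands on its wheels on the bench at the start. Origin: middle of length and width, at the underside of the wheels; z up. A bystander.
- stand: Display stand: a flat black plate fixed to the bench, 230 mm long (x) by 140 mm wide (y) by 12 mm thick, without rim or recess. Origin: centre of its underside, on the bench; its top is at z = 12 mm; z up.
- cover: White dust cover: box open at the bottom, 200 (x) by 110 (y) by 70 mm high outside, 190 by 100 by 66 inside, about 0.22 kg; loose, stands empty on its rim on the bench at the start. Mid-roof an orange block handle, 70 long (x), 14 wide (y), from 70 to 102 mm above the rim. Origin: centre of the open underside, at the rim; z up. Either end may face either end of the stand.
Not all that is in view belongs to the job. Of the things like the cover, leave any that is green or pink; of the rest the larger one is meant.

How it is judged:
By the outcome, as a careful person would: the job done as asked, in the order asked, and still so for the second after the job is handed in, with the robot touching nothing.
It also fails if it takes over 64 s, if anything falls off the work surface, if the arm or the gripper's body presses on something with over 40 N, if the wrist force passes 120 N, or if a joint passes its speed limit or range.

## Robot

A 6-joint arm with a two-finger parallel gripper is mounted at the origin on the work surface. World frame = base frame: x ahead of the robot, y to its left, z up, the work surface at z = 0. Lengths are in m, angles in degrees, forces in N, time in s.
With the tool pointing down it reaches from about 0.4 to 0.825 m from the base axis. Payload 7 kg.
Tool frame: the origin (TCP) lies on the centre line of the jaws, within the pads' length; the fingertips stand 8 mm ahead of it and the grasp point (between the pads) lies 11 mm behind it; z points along the fingers, y is the line along which they close (so a half turn about z gives the same grasp; the last joint's range is limited). The gripper opens to 88 mm and grips with 3 to 60 N. Pads are 19 mm wide; open, the fingers measure 130 mm over their backs; the gripper's body (78 mm by 193 mm) begins 47 mm behind the grasp point.
Start: joints at [-57.175, 20.546, 0.682, 0, -70.136, -16.507], TCP at [0.19, -0.648, 0.235] pointing down, gripper open.
Joint ranges: [-176.03, 176.03], [-82.01, 121.73], [-58.28, 71.71], [-173.87, 95.51], [-174.79, -0.11], [-173.66, 173.66]. Speed limits (degrees/s): [136.94, 136.94, 172.46, 180, 180, 180].

## Interface

Orientations are given as [roll, pitch, yaw] about the fixed x, y, z axes, in that order (R = Rz(yaw) Ry(pitch) Rx(roll)).
In Python, from plant import ctrl, vision gives the robot as it stands. The module is installed in compiled form; this text tells all that it offers.
- The arm moves only by the tool move_arm, never from a script. Its argument "moves" is one flat list of numbers, 7 for each row, row after row: the finger opening in cm, from 0 to 8.76, then the shift along the tool's x, y, z in cm, then the turn, a rotation vector about the tool's x, y, z in rad. A call has 1 to 8 rows; each row shifts and turns the commanded pose from where the row before left it, along the tool's axes as they then stand; what a row does not reach is not made up. A row lasts 1/10 s, in which the tool goes at most 50 mm and 8.59 degrees, less where a joint would pass 70% of its speed; a pose out of reach is approached as far as the arm can. A call with a gripper value outside its range is refused whole. The fingers move at their own pace and stop on an object; the grip force is fixed at half the most. Time passes only in rows, so rows that do not move let the fingers close. It gives the time, the measured TCP pose, the force, the opening and the grip force at its end, in the units of the state.
- ctrl.get_obs(): the state, without advancing time (a new reading comes with each control period).
- vision.snapshot(name): name is "scene" or "top" or "wrist"; returns (picture, depth): 384x512x3 uint8, red, green, blue; 384x512 float32, m along the optical axis (not along the pixel's ray), 0 where there is no reading.
- vision.camera_model(name): a dict with "vertical_fov" (degrees; the focal length in pixels is half the picture's height over the tangent of half this angle, whatever the lens; pixels are square), "cx", "cy" (the principal point, pixels), "cam_to_world" (4x4, takes a point from camera to world coordinates). Camera axes: x right, y down, z forward; pixel columns grow to the right and rows downward; lengths in m; the calibration is good to about 2 mm. The wrist camera is an equidistant fisheye: a pixel r from the principal point sees the ray r / f radians off the axis. A picture is of the moment at which its call begins: read the wrist's pose just before it. camera_model takes no time and is no camera call; for the wrist camera it gives the pose at the moment of the call.
- ctrl.close_job(): hands the job in; it is judged then, once.
The state is a dict: "clock": time; "joint_pos": joint angles; "qvel": joint speeds; "tau": joint torques, N m; "tool_pos": TCP position; "orientation": TCP orientation; "force": force on the tool from outside, world axes, zero at the start; "moment": the same for the moment, N m; "opening": finger opening in m; "gripper_force": force on a finger pad.
Only numpy, scipy, OpenCV 4.12 (cv2) and the standard library are available. Lean on these libraries where they do the work, as an engineer would, in place of code of your own. Each camera call takes 0.05 s, during which the arm holds its last target. There are 200 camera calls.

## Working session

There is one attempt and no reset: what is moved stays moved. The work goes in short steps, Python scripts to look and compute and a tool call to move; the robot and the scene stay as the last step left them, time stands still between calls to the robot, and variables do not carry over. Pictures are saved under pics/ and viewed, at most 10 in all, crops included, and the job is handed in when it is done.

Besides the shell and the picture viewer there is one more tool, called after "Emit:" by a JSON object that holds its "fn" and its "kwargs", one argument or row to a line. move_arm: Moves the arm, as the interface text tells. Its arguments: {"type":"object","properties":{"moves":{"type":"array"}},"required":["moves"]}

```bash
mkdir -p pics; cat > h.py <<'E'
import numpy as np, cv2
from plant import ctrl, vision
def snap(n):
    m=vision.camera_model(n); p,d=vision.snapshot(n); return m,p,d
def save(n,p): cv2.imwrite('pics/'+n,cv2.cvtColor(p,cv2.COLOR_RGB2BGR))
def ray(m,uv,wrist=False):
    f=192/np.tan(np.radians(m['vertical_fov'])/2); uv=np.atleast_2d(uv).astype(float)
    x=(uv[:,0]-m['cx']);y=(uv[:,1]-m['cy'])
    if wrist:
        r=np.hypot(x,y)+1e-9;t=r/f;d=np.c_[np.sin(t)*x/r,np.sin(t)*y/r,np.cos(t)]
    else: d=np.c_[x/f,y/f,np.ones(len(x))]
    T=np.array(m['cam_to_world']); return T[:3,3],d@T[:3,:3].T
def onplane(m,uv,z,wrist=False):
    o,d=ray(m,uv,wrist); return o+d*((z-o[2])/d[:,2])[:,None]
def cloud(m,d):  # pinhole depth -> world
    f=192/np.tan(np.radians(m['vertical_fov'])/2); v,u=np.mgrid[:384,:512]
    P=np.stack([(u-m['cx'])/f*d,(v-m['cy'])/f*d,d],-1);T=np.array(m['cam_to_world'])
    return P@T[:3,:3].T+T[:3,3]
E
python3 - <<'E'
from h import *
a=snap('scene');b=snap('top')
np.savez('s.npz',sp=a[1],sd=a[2],tp=b[1],td=b[2])
for m in(a[0],b[0]):print(m)
im=np.hstack([cv2.resize(a[1],(400,300)),cv2.resize(b[1],(400,300))])
save('a.png',cv2.resize(b[1],(800,600)));save('b.png',cv2.resize(a[1],(800,600)))
o=ctrl.get_obs();print(o['orientation'],o['opening'],o['clock'])
E
```

```text
{'vertical_fov': 47.278121100024585, 'cx': 244.44804201927866, 'cy': 194.71164789815688, 'cam_to_world': array([[-0.48408112,  0.73004975, -0.48238245,  1.25402994],
       [ 0.87498808,  0.3989288 , -0.27432037,  0.44921392],
       [-0.00783127, -0.55487221, -0.83189873,  1.29431517],
       [ 0.        ,  0.        ,  0.        ,  1.        ]])}
{'vertical_fov': 53.79660197880757, 'cx': 250.623465123947, 'cy': 196.2154710080096, 'cam_to_world': array([[ 0.01448133, -0.99926818,  0.03540331,  0.47933218],
       [-0.99988779, -0.0143364 ,  0.00434404,  0.05460095],
       [-0.0038333 , -0.03546225, -0.99936367,  1.18428459],
       [ 0.        ,  0.        ,  0.        ,  1.        ]])}
[ 1.79913090e+02 -7.70061110e-03 -1.63687429e+02] 0.08746105472783695 0.1
```

View pics/a.png

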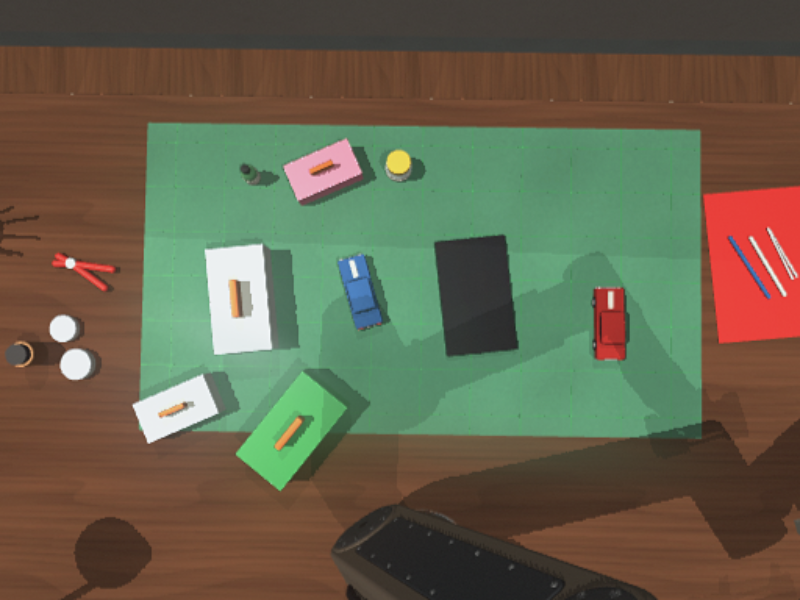

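View pics/b.png

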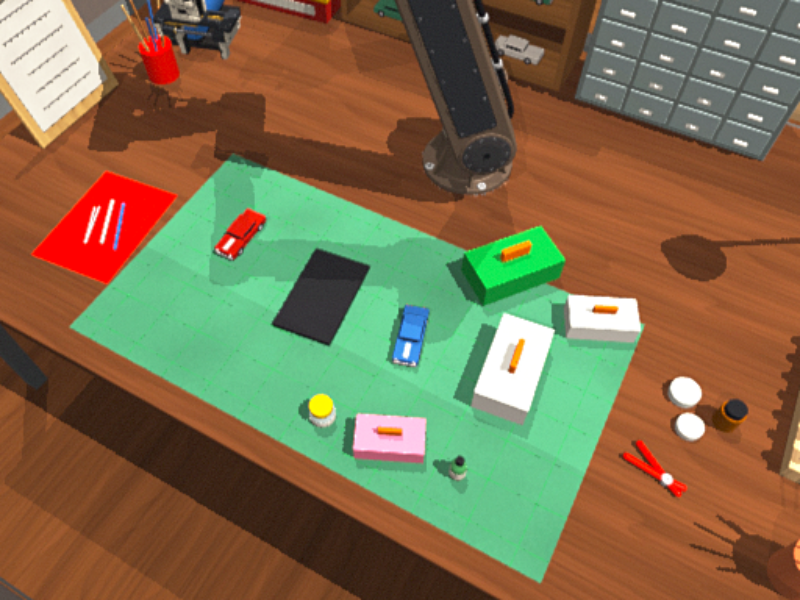

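Top view (800×600): blue car at (360,291), red car at (610,323), stand at (476,295). Covers: large white (239,299), small white (176,408), pink (323,170), green (292,430). The large white one is the target; its handle is at (236,298).

```bash
cat > m.py <<'E'
from h import *
s=np.load('s.npz')
mods={'t':vision.camera_model('top'),'s':vision.camera_model('scene')}
def rect(P):
    c,sz,a=cv2.minAreaRect((P[:,:2]*1000).astype(np.float32)); 
    if sz[0]<sz[1]: a+=90
    return np.round(c,1),np.round(sorted(sz),1),round((a+90)%180-90,2)
for k in 'ts':
    m=mods[k];p=s[k+'p'];d=s[k+'d'];C=cloud(m,d)
    hsv=cv2.cvtColor(p,cv2.COLOR_RGB2HSV);H,S,V=[hsv[...,i].astype(int) for i in range(3)]
    z=C[...,2]
    reg=lambda x0,x1,y0,y1:(C[...,0]>x0)&(C[...,0]<x1)&(C[...,1]>y0)&(C[...,1]<y1)
    M={'car':(reg(.4,.65,-.0,.25)&(z>.006)&(z<.06),None),
       'blue':(reg(.4,.65,-.0,.25)&(H>100)&(H<130)&(S>120),None),
       'stand':(reg(.35,.65,-.28,.05)&(V<60)&(z>.004)&(z<.02),.012),
       'roof':(reg(.35,.7,.2,.45)&(S<60)&(V>120)&(z>.05),.07),
       'handle':(reg(.35,.7,.2,.45)&(H>5)&(H<22)&(S>150)&(z>.085),.102)}
    for n,(mask,zp) in M.items():
        nn,L,st,_=cv2.connectedComponentsWithStats(mask.astype(np.uint8))
        if nn<2: print(k,n,'none');continue
        mask=L==1+st[1:,4].argmax()
        v,u=np.nonzero(mask);zz=z[mask]
        print(k,n,len(u),'z',np.round(np.percentile(zz,[5,50,95])*1000,1),'cloud',*rect(C[mask]),end=' ')
        if zp: print('plane',*rect(onplane(m,np.c_[u,v],zp)))
        else: print()
E
python3 m.py
python3 - <<'E'
from h import *
s=np.load('s.npz')['tp'];save('c.png',cv2.resize(s[140:240,120:345],(800,356),interpolation=cv2.INTER_CUBIC))
E
```

```text
t car 833 z [21.7 27.5 42.9] cloud [549.8 123.6] [ 55.6 143.8] 16.76 
t blue 701 z [22.4 28.2 43.1] cloud [540.5 118.2] [ 67.8 162.9] 23.52 
t stand 3051 z [ 6.9 10.6 14.3] cloud [ 545.  -106.3] [138.8 222.1] 6.62 plane [ 544.9 -105.8] [138.3 221.9] 6.75
t roof 2393 z [65.3 69.  72.6] cloud [529.4 350.8] [111.5 200.2] 6.62 plane [529.3 349.4] [112.4 199.4] 6.53
t handle 8 z [ 98.5 101.5 103.1] cloud [553.2 349.1] [ 2.6 20.1] 7.27 plane [553.1 348.7] [ 2.4 20.3] 9.48
s car 643 z [15.  29.8 45.5] cloud [543.8 112.5] [ 69.3 169.5] 18.71 
s blue 530 z [23.6 31.5 45.8] cloud [554.6 121.2] [ 54.8 140.8] 16.76 
s stand 1833 z [ 8.7 13.4 17.9] cloud [ 546.5 -108.3] [140.5 220.1] 6.29 plane [ 547.5 -108.3] [139.  219.4] 6.8
s roof 1908 z [64.3 70.8 74.9] cloud [532.4 347.7] [110.1 204.1] 6.45 plane [537.9 348.3] [110.  211.4] 6.4
s handle 81 z [ 93.  101.3 105.6] cloud [535.1 348.1] [11.6 71.4] 7.17 plane [538.4 348.5] [11.6 74.8] 7.05
```

View pics/c.png

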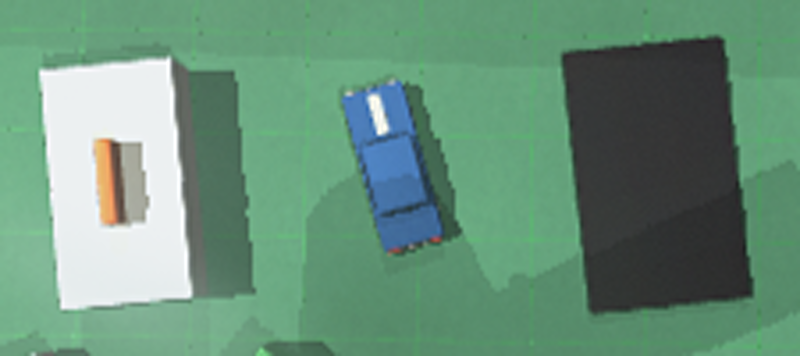

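The crop shows the large white cover with its handle at (110,180), the blue car at (395,165) and the stand at (660,175), so the choice holds. Next I move above the car, still high.

Emit:
{"fn": "move_arm", "kwargs": {
  "moves": [8.7,-4,2.9,0,0,0,0,8.7,-4,2.9,0,0,0,0,8.7,-4,2.9,0,0,0,0,8.7,-4,2.9,0,0,0,0,8.7,-4,2.9,0,0,0,0,8.7,-4,2.9,0,0,0,0,8.7,-4,2.9,0,0,0,0,8.7,-4,2.9,0,0,0,0]
}}

```text
clock: 0.9
tool_pos: [0.4323, -0.3334, 0.2345]
orientation: [180.0, 0.0, -163.7]
force: [0.7, -0.0, -0.4]
opening: 0.0868
gripper_force: 0.0
```

Emit:
{"fn": "move_arm", "kwargs": {
  "moves": [8.7,-2.4,4.3,0,0,0,0,8.7,-2.4,4.3,0,0,0,0,8.7,-2.4,4.3,0,0,0,0,8.7,-2.4,4.3,0,0,0,0,8.7,-2.4,4.3,0,0,0,0,8.7,-2.4,4.3,0,0,0,0,8.7,-2.4,4.3,0,0,0,0,8.7,0,0,0,0,0,0]
}}

```text
clock: 1.7
tool_pos: [0.5092, 0.0054, 0.2343]
orientation: [180.0, 0.0, -163.4]
force: [-0.4, -0.9, -0.5]
opening: 0.087
gripper_force: 0.0
```

```bash
python3 - <<'E'
from h import *
m,p,d=snap('wrist');print(np.round(m['cam_to_world'],3),m['vertical_fov'],ctrl.get_obs()['tool_pos'])
np.savez('w.npz',p=p,d=d);save('d.png',p)
E
```

```text
[[-0.285  0.929  0.237  0.445]
 [ 0.959  0.276  0.07  -0.014]
 [-0.001  0.247 -0.969  0.385]
 [ 0.     0.     0.     1.   ]] 65.70646984690485 [0.50844843 0.00344092 0.23413458]
```

View pics/d.png

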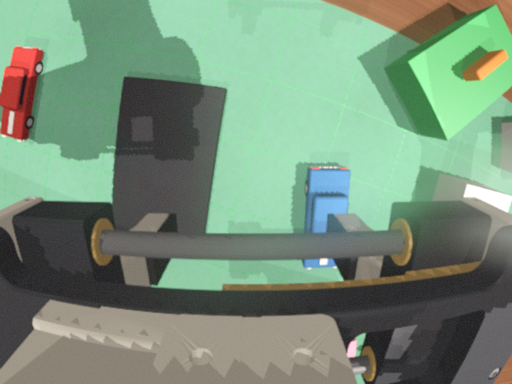

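The wrist view shows the stand's near corners at (125,78) and (226,88), the blue car's tail at (308–348,167), the red car at (22,92) and the green cover at (450,70). The gripper hides the rest.

```bash
python3 - <<'E'
from h import *
m=vision.camera_model('wrist');w=np.load('w.npz');p=w['p']
hsv=cv2.cvtColor(p,cv2.COLOR_RGB2HSV)
dark=(hsv[...,2]<70);dark[200:]=0
n,L,st,_=cv2.connectedComponentsWithStats(dark.astype(np.uint8));
i=L[150,180];M=L==i
cs=max(cv2.findContours(M.astype(np.uint8),0,1)[0],key=cv2.contourArea)[:,0]
P=onplane(m,cs,.012,True)*1000
v=cs[:,1]
# rows 100..190 left and right edges
for name,sel in (('L',(v>95)&(v<195)&(cs[:,0]<150)),('R',(v>105)&(v<195)&(cs[:,0]>190)),('T',(v<95)&(cs[:,0]>132)&(cs[:,0]<219))):
    q=P[sel][:,:2].astype(np.float32);f=cv2.fitLine(q,cv2.DIST_HUBER,0,.01,.01).ravel()
    print(name,len(q),'ang',np.degrees(np.arctan2(f[1],f[0])),'pt',f[2:],'res',np.abs((q-f[2:])@[-f[1],f[0]]).max())
c,a=546,6.6
u=np.array([np.cos(np.radians(6.6)),np.sin(np.radians(6.6))]);nrm=np.array([-u[1],u[0]])
for name,sel in (('L',(v>95)&(v<195)&(cs[:,0]<150)),('R',(v>105)&(v<195)&(cs[:,0]>190))): print(name,np.median(P[sel][:,:2]@nrm))
t=(v<95)&(cs[:,0]>132)&(cs[:,0]<219);print('T',np.median(P[t][:,:2]@u),'est centre',np.array([546,-107])@u,np.array([546,-107])@nrm)
b=(hsv[...,0]>100)&(hsv[...,0]<130)&(hsv[...,1]>130);b[:150]=0;b[215:]=0;b[:,:290]=0;b[:,370:]=0
vv,uu=np.nonzero(b)
for r in(175,185,190,200,205): 
    x=uu[vv==r];q=onplane(m,[[x.min(),r],[x.max(),r]],.027,True)*1000;print(r,x.min(),x.max(),np.round(q[:,:2],1))
E
```

```text
L 94 ang 14.952089 pt [ 512.0649  -179.10812] res 41.29983
R 65 ang 16.70856 pt [488.4956  -81.52139] res 5.8634834
T 82 ang -84.61659 pt [ 434.19803 -130.34859] res 9.759431
L -239.972308589678
R -134.1994488756933
T 416.16843133300154 est centre 530.0832549150797 -169.04657008834758Traceback (most recent call last):
  File "<stdin>", line 21, in <module>
    return umr_minimum(a, axis, None, out, keepdims, initial, where)
ValueError: zero-size array to reduction operation minimum which has no identity
```

Emit:
{"fn": "move_arm", "kwargs": {
  "moves": [8.7,-2.5,3.4,0,0,0,-0.008,8.7,-2.5,3.4,0,0,0,0,8.7,-2.5,3.4,0,0,0,0,8.7,0,0,4.5,0,0,0,8.7,0,0,4.5,0,0,0,8.7,0,0,4,0,0,0,8.7,0,0,1,0,0,0,8.7,0,0,0,0,0,0]
}}

```text
clock: 2.55
tool_pos: [0.5502, 0.1187, 0.0935]
orientation: [-179.9, -0.2, -163.3]
force: [-0.1, -0.0, 0.2]
opening: 0.087
gripper_force: 0.0
```

```bash
python3 - <<'E'
from h import *
m,p,d=snap('wrist');save('e.png',p);o=ctrl.get_obs();print(o['tool_pos'],o['orientation'])
E
```

```text
[0.55143251 0.11943557 0.0952588 ] [-1.79965520e+02 -1.18686096e-02 -1.63242812e+02]
```

View pics/e.png

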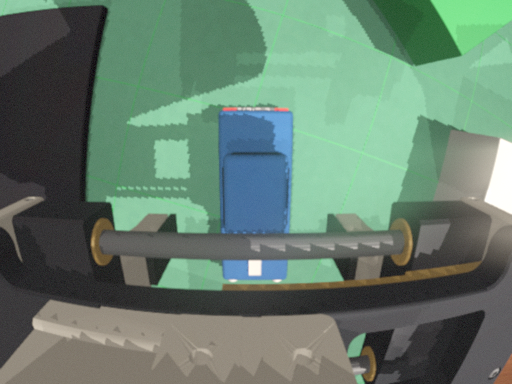

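The car sits between the fingers, square to them, centred at column 256 with its tail at row 107. I descend and grip.

Emit:
{"fn": "move_arm", "kwargs": {
  "moves": [8.7,0,0.2,4,0,0,0,8.7,0,0,3,0,0,0,8.7,0,0,1.3,0,0,0,8.7,0,0,0,0,0,0,8.7,0,0,0,0,0,0]
}}

```text
clock: 3.1
tool_pos: [0.5517, 0.1225, 0.0134]
orientation: [180.0, 0.1, -163.2]
force: [0.3, 0.3, 0.0]
opening: 0.0865
gripper_force: 0.0
```

```bash
python3 - <<'E'
from h import *
m,p,d=snap('wrist');o=ctrl.get_obs();print(o['tool_pos'],o['orientation'],o['force'])
hsv=cv2.cvtColor(p,cv2.COLOR_RGB2HSV);b=(hsv[...,0]>100)&(hsv[...,0]<130)&(hsv[...,1]>130)
b[225:]=0;b[:,:170]=0;b[:,340:]=0
v,u=np.nonzero(b)
t=np.array(o['tool_pos']);a=np.radians(o['orientation'][2]);X=np.array([np.cos(a),np.sin(a)]);Y=np.array([np.sin(a),-np.cos(a)])
r=v.min();print('tail row',r)
for k in(r+2,r+10,r+20):
  x=u[v==k];q=onplane(m,[[x.min(),k],[x.max(),k]],.027,True)[:,:2]-t[:2];print(k,np.round(q@X*1000,1),np.round(q@Y*1000,1))
E
```

```text
[0.55180895 0.12260999 0.01362959] [ 1.79973787e+02  1.76492781e-01 -1.63202761e+02] [ 1.22035989 -0.47330058 -0.18148814]
tail row 104
106 [70.9 70.8] [-26.3  23.4]
114 [67.2 67.1] [-27.3  24.8]
124 [62.5 62.2] [-27.4  10.9]
```

Emit:
{"fn": "move_arm", "kwargs": {
  "moves": [8.0,0,0,0.2,0,0,0,5,0,0,0,0,0,0,5,0,0,0,0,0,0,5,0,0,0,0,0,0,5,0,0,0,0,0,0,5,0,0,0,0,0,0,5,0,0,0,0,0,0]
}}

```text
clock: 3.85
tool_pos: [0.5504, 0.122, 0.0097]
orientation: [-180.0, 0.0, -163.2]
force: [-1.3, -0.1, 2.1]
opening: 0.0547
gripper_force: 30.0
```

Emit:
{"fn": "move_arm", "kwargs": {
  "moves": [5,0,0,-2,0,0,0,5,0,0,-3,0,0,0,5,1.4,-4.4,-1,0,0,0,5,1.4,-4.4,0,0,0,0,5,1.4,-4.4,0,0,0,0,5,1.4,-4.4,0,0,0,0.09,5,1.4,-4.3,0,0,0,0.087,5,0,0,0,0,0,0]
}}

```text
clock: 4.65
tool_pos: [0.5407, -0.1119, 0.069]
orientation: [-180.0, -0.1, -173.8]
force: [-0.3, 0.4, -1.7]
opening: 0.0551
gripper_force: 30.0
```

```bash
cat > car.py <<'E'
from h import *
m,p,d=snap('wrist');o=ctrl.get_obs();print(o['tool_pos'],o['orientation'],o['force'],o['opening'],o['gripper_force'])
np.savez('w.npz',p=p,d=d);save('f.png',p)
E
python3 car.py
```

```text
[ 0.5414     -0.11017769  0.06908064] [ 1.79993165e+02 -6.80734892e-02 -1.73641434e+02] [ 0.51332616  1.1601296  -1.74609215] 0.054703165534876926 29.99793291091919
```

View pics/f.png

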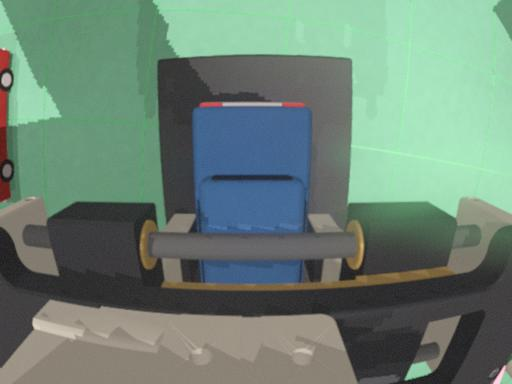

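The car hangs over the stand and is nearly aligned. The stand's near corners are at (158,58) and (352,58), and its sides run near columns 161 and 350.

```bash
cat > st.py <<'E'
from h import *
def stand(m,p,o,rows=(75,190),cols=(175,335),z=.012):
    S=cv2.cvtColor(p,cv2.COLOR_RGB2HSV)[...,1].astype(int); D=(S<65).astype(np.uint8)
    t=np.array(o['tool_pos'])[:2];a=np.radians(o['orientation'][2]);X=np.array([np.cos(a),np.sin(a)]);Y=np.array([np.sin(a),-np.cos(a)])
    L=[];R=[];T=[]
    g=lambda uv:(lambda q:np.c_[q@X,q@Y]*1000)(onplane(m,uv,z,True)[:,:2]-t)
    for r in range(*rows):
        c=np.nonzero(D[r,110:400])[0]+110
        if len(c): L.append((c[0]-.5,r));R.append((c[-1]+.5,r))
    for c in range(*cols):
        r=np.nonzero(D[30:100,c])[0]
        if len(r): T.append((c,r[0]+29.5))
    for n,E in(('L',L),('R',R),('T',T)):
        q=g(np.array(E)).astype(np.float32);f=cv2.fitLine(q,cv2.DIST_HUBER,0,.01,.01).ravel()
        print(n,len(q),'ang',round(float(np.degrees(np.arctan2(f[1],f[0]))),2),'median X,Y',np.median(q,0),'res',np.median(np.abs((q-f[2:])@[-f[1],f[0]])))
if __name__=='__main__':
    w=np.load('w.npz');stand(vision.camera_model('wrist'),w['p'],ctrl.get_obs())
E
python3 st.py
```

```text
L 115 ang -0.6 median X,Y [ 54.61567 -67.31569] res 0.18538973
R 115 ang -0.37 median X,Y [54.741734 70.787025] res 0.13868587
T 160 ang 89.45 median X,Y [108.03341     1.1670778] res 0.1605805
```

Emit:
{"fn": "move_arm", "kwargs": {
  "moves": [5,-0.7,0.23,0,0,0,-0.008,5,0,0,2,0,0,0,5,0,0,1.5,0,0,0,5,0,0,0.7,0,0,0,5,0,0,0,0,0,0,5,0,0,0,0,0,0]
}}

```text
clock: 5.3
tool_pos: [0.5498, -0.1038, 0.0279]
orientation: [-180.0, 0.0, -172.8]
force: [0.5, -0.4, -0.8]
opening: 0.0546
gripper_force: 30.0
```

```bash
python3 car.py; python3 st.py
```

```text
[ 0.54988405 -0.10397129  0.02817391] [-1.79992515e+02  5.25569168e-02 -1.72834774e+02] [ 0.44548557  0.26015182 -0.67609428] 0.05459324602667659 29.997799694538116
L 115 ang 0.51 median X,Y [ 57.964195 -73.3986  ] res 0.18513235
R 115 ang 0.71 median X,Y [57.552986 64.82821 ] res 0.14684735
T 160 ang 89.68 median X,Y [115.33457      0.81057966] res 0.40814805
```

Emit:
{"fn": "move_arm", "kwargs": {
  "moves": [5,0.05,-0.42,0,0,0,0.008,5,0,0,0,0,0,0,5,0,0,0.3,0,0,0,5,0,0,0,0,0,0,5,0,0,0.1,0,0,0,5,0,0,0,0,0,0]
}}

```text
clock: 5.95
tool_pos: [0.549, -0.1089, 0.0234]
orientation: [180.0, -0.0, -173.4]
force: [0.2, 0.9, -0.9]
opening: 0.055
gripper_force: 30.0
```

```bash
python3 car.py; python3 st.py
```

```text
[ 0.54908854 -0.10880942  0.02346573] [-1.79999803e+02 -1.27309786e-02 -1.73365813e+02] [-0.53509692 -0.02815164 -1.23070045] 0.05470308564631136 29.997849762439728
L 115 ang -0.12 median X,Y [ 58.104588 -68.97985 ] res 0.13185267
R 115 ang 0.02 median X,Y [58.11508 69.0845 ] res 0.13776515
T 160 ang 89.67 median X,Y [114.017784     0.75830853] res 0.3970663
```

Emit:
{"fn": "move_arm", "kwargs": {
  "moves": [5,0,0,0.1,0,0,0,5,0,0,0,0,0,0,5,0,0,0,0,0,0]
}}

```text
clock: 6.3
tool_pos: [0.5492, -0.1088, 0.0225]
orientation: [180.0, -0.0, -173.4]
force: [-0.4, 0.7, -0.4]
opening: 0.0549
gripper_force: 30.0
```

Emit:
{"fn": "move_arm", "kwargs": {
  "moves": [5,0,0,0.1,0,0,0,5,0,0,0,0,0,0,5,0,0,0,0,0,0]
}}

```text
clock: 6.6
tool_pos: [0.5493, -0.1088, 0.0217]
orientation: [-180.0, 0.0, -173.4]
force: [-1.1, 0.7, 0.8]
opening: 0.0548
gripper_force: 30.0
```

Emit:
{"fn": "move_arm", "kwargs": {
  "moves": [5,0,0,0.1,0,0,0,5,0,0,0,0,0,0,5,0,0,0,0,0,0]
}}

```text
clock: 6.9
tool_pos: [0.5493, -0.1088, 0.0216]
orientation: [-180.0, 0.0, -173.3]
force: [-2.9, 2.2, 11.4]
opening: 0.0545
gripper_force: 30.0
```

The car has touched down at 11 N. I ease off slightly, open and lift.

Emit:
{"fn": "move_arm", "kwargs": {
  "moves": [5,0,0,-0.07,0,0,0,5.7,0,0,0,0,0,0,7,0,0,0,0,0,0,8.7,0,0,0,0,0,0,8.7,0,0,0,0,0,0,8.7,0,0,0,0,0,0,8.7,0,0,-1,0,0,0,8.7,0,0,-3,0,0,0]
}}

```text
clock: 7.7
tool_pos: [0.5472, -0.1089, 0.0598]
orientation: [180.0, -0.3, -173.4]
force: [0.4, 1.0, 0.5]
opening: 0.0869
gripper_force: 0.0
```

Emit:
{"fn": "move_arm", "kwargs": {
  "moves": [8.7,0,0,-5,0,0,0,8.7,0,0,-5,0,0,0,8.7,0,0,-5,0,0,0,8.7,0,0,0,0,0,0]
}}

```text
clock: 8.1
tool_pos: [0.5529, -0.1091, 0.2201]
orientation: [-179.9, 0.8, -173.3]
force: [0.3, 0.3, -0.1]
opening: 0.087
gripper_force: 0.0
```

```bash
python3 - <<'E'
from h import *
b=snap('top');a=snap('scene');w=snap('wrist')
np.savez('s.npz',sp=a[1],sd=a[2],tp=b[1],td=b[2]);np.savez('w.npz',p=w[1],d=w[2])
save('g.png',np.hstack([b[1][:,:400],cv2.resize(w[1],(400,384))]))
o=ctrl.get_obs();print(o['tool_pos'],o['orientation'])
E
python3 m.py|grep -v car
```

```text
[ 0.54880648 -0.10868064  0.21188289] [ 1.79972522e+02  5.84402273e-02 -1.73380216e+02]
t blue 1 z [1184.3 1184.3 1184.3] cloud [479.3  54.6] [0. 0.] 0.0 
t stand 400 z [ 6.6 10.4 13.9] cloud [ 469.7 -135.6] [64.3 97. ] -82.68 plane [ 469.9 -135.4] [64.5 96.6] -83.25
t roof 2392 z [65.4 69.  72.7] cloud [529.2 351. ] [111.1 199.7] 6.54 plane [529.3 349.4] [112.4 199.4] 6.53
t handle 4 z [ 96.3  99.5 100.8] cloud [559.  350.1] [1.3 8.9] 17.67 plane [558.9 349.2] [1.8 9.1] 19.73
s blue none
s stand 1073 z [ 8.6 13.2 17.7] cloud [ 547.7 -108.9] [140.4 221.3] 6.68 plane [ 549.  -107.9] [138.7 218.5] 6.8
s roof 1910 z [64.8 70.7 74.9] cloud [532.3 347.7] [109.9 205.2] 6.39 plane [537.6 348.3] [110.  210.6] 6.4
s handle 81 z [ 92.4 102.3 107. ] cloud [533.6 348. ] [11.6 69.1] 7.2 plane [538.9 348.6] [11.6 75.9] 7.3
```

View pics/g.png

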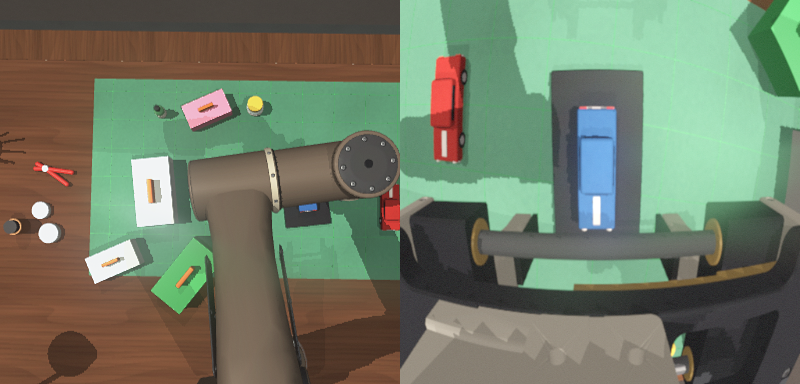

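The car stands on the stand, central to the eye: sides at 555/642, car at 578–616 in the right half. I check that in numbers.

```bash
python3 - <<'E'
from h import *
m=vision.camera_model('wrist');p=np.load('w.npz')['p'];o=ctrl.get_obs()
hsv=cv2.cvtColor(p,cv2.COLOR_RGB2HSV);S=hsv[...,1];H=hsv[...,0]
t=np.array(o['tool_pos'])[:2];a=np.radians(o['orientation'][2]);X=np.array([np.cos(a),np.sin(a)]);Y=np.array([np.sin(a),-np.cos(a)])
g=lambda uv,z:(lambda q:np.round(np.c_[q@X,q@Y]*1000,1))(onplane(m,uv,z,True)[:,:2]-t)
for r in(110,150,190):
    c=np.nonzero(S[r,175:325]<65)[0]+175; print('stand',g([[c[0],r],[c[-1],r]],.012).tolist())
    B=(H[r]>100)&(H[r]<130)&(S[r]>130);B[:190]=0;B[320:]=0;b=np.nonzero(B)[0]
    if len(b): print('car',g([[b[0],r],[b[-1],r]],.039).tolist())
for c in(215,256,295):
    r=np.nonzero(S[40:100,c]<65)[0]+40; print('edge',g([[c,r[0]]],.012).tolist())
r=[np.nonzero((H[95:140,c]>100)&(H[95:140,c]<130)&(S[95:140,c]>130))[0][0]+95 for c in(235,250,265)];print('tail',r,g([[250,np.median(r)-4]],.035).tolist())
E
```

```text
stand [[70.5, -67.6], [70.4, 68.1]]
car [[69.4, -27.4], [69.4, 24.4]]
stand [[22.5, -67.5], [22.4, 68.1]]
car [[25.6, -27.8], [25.5, 24.8]]
stand [[-27.2, -68.3], [-27.3, 67.6]]
car [[-19.9, -27.5], [-19.9, -25.3]]
edge [[116.3, -43.5]]
edge [[116.8, 4.3]]
edge [[116.5, 49.9]]
tail [np.int64(110), np.int64(110), np.int64(110)] [[73.6, -2.6]]
```

Emit:
{"fn": "move_arm", "kwargs": {
  "moves": [8.7,-0.35,4.57,0,0,0,0,8.7,-0.35,4.57,0,0,0,0,8.7,-0.35,4.57,0,0,0,0,8.7,-0.35,4.57,0,0,0,0,8.7,-0.35,4.57,0,0,0,0,8.7,-0.35,4.57,0,0,0,0,8.7,-0.35,4.57,0,0,0,0,8.7,-0.35,4.57,0,0,0,0]
}}

```text
clock: 9.05
tool_pos: [0.5335, 0.2589, 0.2096]
orientation: [-179.9, -0.2, -173.4]
force: [0.6, 0.8, 1.1]
opening: 0.0871
gripper_force: 0.0
```

Emit:
{"fn": "move_arm", "kwargs": {
  "moves": [8.7,-0.35,4.57,0,0,0,0,8.7,-0.35,4.57,0,0,0,0,8.7,0,0,0,0,0,0,8.7,0,0,0,0,0,0]
}}

```text
clock: 9.45
tool_pos: [0.53, 0.3496, 0.2089]
orientation: [-179.8, -0.2, -173.3]
force: [-0.5, -0.2, -0.6]
opening: 0.0871
gripper_force: 0.0
```

```bash
cat > cov.py <<'E'
from h import *
m,p,d=snap('wrist');o=ctrl.get_obs();print(o['tool_pos'],o['orientation']);save('k.png',p);np.savez('w.npz',p=p,d=d)
E
python3 cov.py
```

```text
[0.53033212 0.34874815 0.20940815] [-1.79866805e+02 -1.54128953e-01 -1.73326971e+02]
```

View pics/k.png

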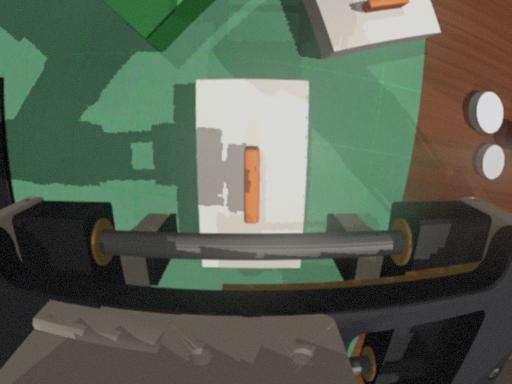

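Over the cover: roof at columns 196–309 with its near edge at row 80, and the handle at columns 245–259, rows 147–223.

```bash
cat > hd.py <<'E'
from h import *
m=vision.camera_model('wrist');p=np.load('w.npz')['p'];o=ctrl.get_obs()
hsv=cv2.cvtColor(p,cv2.COLOR_RGB2HSV);H,S,V=[hsv[...,i].astype(int) for i in range(3)]
t=np.array(o['tool_pos'])[:2];a=np.radians(o['orientation'][2]);X=np.array([np.cos(a),np.sin(a)]);Y=np.array([np.sin(a),-np.cos(a)])
g=lambda uv,z:(lambda q:np.c_[q@X,q@Y]*1000)(onplane(m,uv,z,True)[:,:2]-t)
M=((H<20)&(S>150)).astype(np.uint8);M[:100]=0;M[232:]=0;M[:,:200]=0;M[:,:310]&=1;M[:,310:]=0
v,u=np.nonzero(M);q=g(np.c_[u,v],.102).astype(np.float32);print('handle',cv2.minAreaRect(q),q.min(0),q.max(0))
W=((S<60)&(V>60)).astype(np.uint8);W[:60]=0;W[215:]=0;W[:,:180]=0;W[:,325:]=0
L=[];R=[];T=[]
for r in range(95,195):
    c=np.nonzero(W[r])[0];L.append((c[0]-.5,r));R.append((c[-1]+.5,r))
for c in range(205,300): T.append((c,np.nonzero(W[:,c])[0][0]-.5))
for n,E in zip('LRT',(L,R,T)):
    q=g(np.array(E),.07).astype(np.float32);f=cv2.fitLine(q,cv2.DIST_HUBER,0,.01,.01).ravel();print(n,round(float(np.degrees(np.arctan2(f[1],f[0]))),2),np.median(q,0))
E
python3 hd.py
```

```text
handle ((-5.734119415283203, -1.6403741836547852), (51.69306945800781, 10.911232948303223), 0.3834073841571808) [-31.549742  -7.209593] [20.136713   3.7663467]
L 0.95 [ 36.280273 -57.60317 ]
R 0.13 [36.25622 55.29245]
T -89.44 [101.57297   -0.773998]
```

```bash
cat >> hd.py <<'E'
print('rows',v.min(),v.max(),'cols',u.min(),u.max(), [ (r,p[r,252].tolist()) for r in(145,150,160,175,200,222)])
print(g([[252,147],[252,223]],.102),g([[252,223]],.07))
E
python3 hd.py|tail -3
```

```text
rows 166 221 cols 245 257 [(145, [185, 175, 163]), (150, [192, 123, 87]), (160, [213, 145, 96]), (175, [215, 149, 95]), (200, [212, 143, 89]), (222, [197, 133, 99])]
[[ 37.01004369  -0.76760269]
 [-33.53824067  -0.77980729]] [[-46.00547067  -0.8241764 ]]
```

Emit:
{"fn": "move_arm", "kwargs": {
  "moves": [8.7,0.15,-0.13,0,0,0,0.007,8.7,0,0,4,0,0,0,8.7,0,0,4,0,0,0,8.7,0,0,3,0,0,0,8.7,0,0,1.2,0,0,0,8.7,0,0,0,0,0,0,8.7,0,0,0,0,0,0]
}}

```text
clock: 10.2
tool_pos: [0.5307, 0.3478, 0.0907]
orientation: [180.0, 0.1, -173.8]
force: [-0.4, -0.0, 1.5]
opening: 0.0873
gripper_force: 0.0
```

Emit:
{"fn": "move_arm", "kwargs": {
  "moves": [8.7,0,0,0.6,0,0,0,8.7,0,0,0,0,0,0,8.7,0,0,0,0,0,0]
}}

```text
clock: 10.5
tool_pos: [0.53, 0.348, 0.084]
orientation: [180.0, 0.0, -173.8]
force: [-0.6, 0.1, 0.5]
opening: 0.0871
gripper_force: 0.0
```

Emit:
{"fn": "move_arm", "kwargs": {
  "moves": [5,0,0,0,0,0,0,1,0,0,0,0,0,0,1,0,0,0,0,0,0,1,0,0,0,0,0,0,1,0,0,0,0,0,0,1,0,0,0,0,0,0,1,0,0,0,0,0,0,1,0,0,0,0,0,0]
}}

```text
clock: 11.3
tool_pos: [0.5298, 0.3477, 0.0832]
orientation: [-180.0, -0.0, -173.8]
force: [-0.4, -0.0, -0.5]
opening: 0.0283
gripper_force: 0.0
```

Emit:
{"fn": "move_arm", "kwargs": {
  "moves": [1,0,0,0,0,0,0,1,0,0,0,0,0,0,1,0,0,0,0,0,0,1,0,0,0,0,0,0,1,0,0,0,0,0,0]
}}

```text
clock: 11.8
tool_pos: [0.5299, 0.3479, 0.0833]
orientation: [180.0, 0.0, -173.8]
force: [0.6, 1.1, -0.1]
opening: 0.0137
gripper_force: 30.0
```

Emit:
{"fn": "move_arm", "kwargs": {
  "moves": [1,0,0,-1,0,0,0,1,0,0,-3,0,0,0,1,0,0,-4,0,0,0,1,0,0,-4,0,0,0,1,0.1,-2,0,0,0,0,1,0.3,-3.6,0,0,0,0,1,0.3,-4,0,0,0,0,1,0.3,-4,0,0,0,0]
}}

```text
clock: 12.6
tool_pos: [0.5339, 0.2097, 0.2033]
orientation: [-180.0, -0.0, -173.7]
force: [0.4, 0.7, -1.7]
opening: 0.0138
gripper_force: 30.0
```

Emit:
{"fn": "move_arm", "kwargs": {
  "moves": [1,0.3,-4,0,0,0,0,1,0.3,-4,0,0,0,0,1,0.3,-4,0,0,0,0,1,0.3,-4,0,0,0,0,1,0.3,-4,0,0,0,0,1,0.3,-4,0,0,0,-0.008,1,0.3,-4,0,0,0,0,1,0.1,-2,0,0,0,0]
}}

```text
clock: 13.4
tool_pos: [0.5447, -0.0921, 0.2033]
orientation: [-180.0, -0.0, -173.4]
force: [-0.4, 0.5, -2.5]
opening: 0.0142
gripper_force: 30.0
```

Emit:
{"fn": "move_arm", "kwargs": {
  "moves": [1,0,-1,0,0,0,0,1,0,0,0,0,0,0,1,0,0,0,0,0,0]
}}

```text
clock: 13.7
tool_pos: [0.5467, -0.0988, 0.2032]
orientation: [180.0, -0.0, -173.3]
force: [-0.6, -0.6, -2.6]
opening: 0.0137
gripper_force: 30.0
```

```bash
python3 cov.py
```

```text
[ 0.54681432 -0.09844494  0.20323736] [ 1.79986251e+02 -8.08797376e-03 -1.73286966e+02]
```

View pics/k.png

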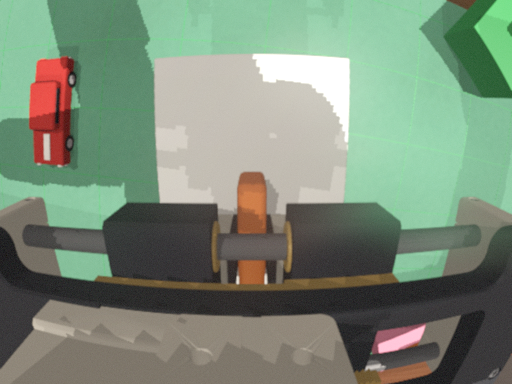

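The cover hangs level and squarely from the handle, with its roof at columns 156–349 and near edge at row 57; it hides the stand. I measure the cover's offset in the tool frame.

```bash
python3 - <<'E'
from h import *
m=vision.camera_model('wrist');p=np.load('w.npz')['p'];o=ctrl.get_obs()
S=cv2.cvtColor(p,cv2.COLOR_RGB2HSV)[...,1].astype(int)
t=np.array(o['tool_pos'])[:2];a=np.radians(o['orientation'][2]);X=np.array([np.cos(a),np.sin(a)]);Y=np.array([np.sin(a),-np.cos(a)])
W=(S<60);L=[];R=[];T=[]
for r in range(75,190):
    c=np.nonzero(W[r,120:400])[0]+120;L.append((c[0]-.5,r));R.append((c[-1]+.5,r))
for c in range(170,335): T.append((c,np.nonzero(W[30:,c])[0][0]+29.5))
for n,E in zip('LRT',(L,R,T)):
    q=onplane(m,np.array(E),o['tool_pos'][2]-.0133,True)[:,:2]-t;q=(np.c_[q@X,q@Y]*1000).astype(np.float32);f=cv2.fitLine(q,cv2.DIST_HUBER,0,.01,.01).ravel();print(n,round(float(np.degrees(np.arctan2(f[1],f[0]))),2),np.median(q,0))
g=np.array([.5473,-.1088])-t;print('to stand',g@X*1000,g@Y*1000)
E
```

```text
L 0.13 [ 57.439987 -56.5219  ]
R 6.44 [57.373257 59.35637 ]
T 84.51 [100.65196    -0.6107995]
to stand 0.7281213808034375 -10.340838568721715
```

Emit:
{"fn": "move_arm", "kwargs": {
  "moves": [1,0,-1,0,0,0,0,1,0,0,0,0,0,0,1,0,0,2,0,0,0,1,0,0,2,0,0,0,1,0,0,2,0,0,0,1,0,0,2,0,0,0,1,0,0,0.8,0,0,0,1,0,0,0,0,0,0]
}}

```text
clock: 14.55
tool_pos: [0.5475, -0.1088, 0.1143]
orientation: [-180.0, -0.1, -173.3]
force: [0.5, 0.1, -1.9]
opening: 0.0134
gripper_force: 30.0
```

```bash
python3 - <<'E'
from h import *
m,p,d=snap('wrist');o=ctrl.get_obs();print(o['tool_pos'],o['orientation'],o['force']);np.savez('w.npz',p=p)
save('l.png',p)
E
```

```text
[ 0.54825305 -0.10886384  0.11535673] [-1.79985954e+02 -3.29828034e-02 -1.73281633e+02] [ 0.10866272  0.50218666 -1.95659602]
```

View pics/l.png

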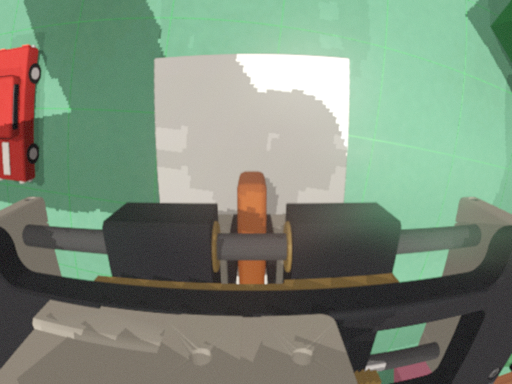

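The cover hangs over the stand, hiding it, level and square (roof at columns 155–349). I lower it the rest of the way in small steps.

Emit:
{"fn": "move_arm", "kwargs": {
  "moves": [1,0,0,1,0,0,0,1,0,0,0.6,0,0,0,1,0,0,0,0,0,0,1,0,0,0.1,0,0,0,1,0,0,0,0,0,0,1,0,0,0,0,0,0]
}}

```text
clock: 15.2
tool_pos: [0.5483, -0.109, 0.0986]
orientation: [-180.0, 0.0, -173.3]
force: [-0.1, -0.3, -2.5]
opening: 0.0134
gripper_force: 30.0
```

Emit:
{"fn": "move_arm", "kwargs": {
  "moves": [1,0,0,0.1,0,0,0,1,0,0,0,0,0,0,1,0,0,0,0,0,0]
}}

```text
clock: 15.5
tool_pos: [0.5481, -0.109, 0.0973]
orientation: [-180.0, 0.0, -173.3]
force: [-0.1, 0.9, -2.2]
opening: 0.0142
gripper_force: 30.0
```

Emit:
{"fn": "move_arm", "kwargs": {
  "moves": [1,0,0,0.1,0,0,0,1,0,0,0,0,0,0,1,0,0,0,0,0,0]
}}

```text
clock: 15.8
tool_pos: [0.5481, -0.109, 0.0962]
orientation: [180.0, -0.0, -173.3]
force: [-0.4, -0.0, -1.2]
opening: 0.0142
gripper_force: 30.0
```

Emit:
{"fn": "move_arm", "kwargs": {
  "moves": [1,0,0,0.1,0,0,0,1,0,0,0,0,0,0,1,0,0,0,0,0,0]
}}

```text
clock: 16.1
tool_pos: [0.5482, -0.109, 0.0953]
orientation: [180.0, 0.0, -173.3]
force: [0.5, -0.3, -1.1]
opening: 0.0138
gripper_force: 30.0
```

Emit:
{"fn": "move_arm", "kwargs": {
  "moves": [1,0,0,0.08,0,0,0,1,0,0,0,0,0,0,1,0,0,0,0,0,0]
}}

```text
clock: 16.4
tool_pos: [0.5482, -0.109, 0.0952]
orientation: [-180.0, 0.0, -173.3]
force: [-2.6, 1.8, 5.8]
opening: 0.0138
gripper_force: 30.0
```

Contact. Before letting go I check the stand's margins from the scene view.

```bash
cat > chk.py <<'E'
from h import *
u=np.array([np.cos(np.radians(6.65)),np.sin(np.radians(6.65))]);n=np.array([-u[1],u[0]])
for k in('scene','top'):
    m,p,d=snap(k);C=cloud(m,d);hsv=cv2.cvtColor(p,cv2.COLOR_RGB2HSV);S,V=hsv[...,1].astype(int),hsv[...,2].astype(int);z=C[...,2]
    q=(C[...,:2]-[.5473,-.1088])*1000;a=q@u;b=q@n
    near=(abs(a)<140)&(abs(b)<95)
    def rep(name,M,h):
        v,w=np.nonzero(M)
        if len(v)<30: print(k,name,'few');return
        P=(onplane(m,np.c_[w,v],h)[:,:2]-[.5473,-.1088])*1000;print(k,name,len(v),'along',np.round(np.percentile(P@u,[.5,99.5]),1),'across',np.round(np.percentile(P@n,[.5,99.5]),1),'z',np.round(np.percentile(z[M],[10,50,90])*1000,1))
        if name=='roof':
            print(cv2.minAreaRect((P@np.c_[u,n]).astype(np.float32)))
    rep('stand',near&(V<60)&(z<.022)&(S<90)&(z>.003),.012)
    rep('roof',near&(S<60)&(V>90)&(z>.075)&(z<.09),.082)
E
python3 chk.py
```

```text
scene stand 342 along [-106.   118.6] across [-66.6  69.8] z [ 8.9 12.8 16.2]
scene roof 891 along [-75.3 106.2] across [-56.5  55. ] z [79.8 83.2 86.5]
((14.563117980957031, -0.11056137084960938), (113.23469543457031, 191.75140380859375), 89.86079406738281)
top stand 190 along [-112.7  111.6] across [-65.8  70.6] z [ 7.6 10.5 13.9]
top roof 747 along [-98.6 100.1] across [-52.   56.7] z [78.1 80.6 83.3]
((0.6763534545898438, 2.5657501220703125), (199.45828247070312, 109.87065887451172), 0.18418969213962555)
```

The top view puts the roof and stand centres within about 1 mm of each other, and square. I release and withdraw.

Emit:
{"fn": "move_arm", "kwargs": {
  "moves": [1,0,0,-0.03,0,0,0,2,0,0,0,0,0,0,3,0,0,0,0,0,0,5,0,0,0,0,0,0,5,0,0,0,0,0,0,5,0,0,0,0,0,0,5,0,0,0,0,0,0,5,0,0,-1,0,0,0]
}}

```text
clock: 17.3
tool_pos: [0.5472, -0.109, 0.1039]
orientation: [180.0, -0.1, -173.3]
force: [-1.1, 0.0, -0.6]
opening: 0.0494
gripper_force: 0.0
```

Emit:
{"fn": "move_arm", "kwargs": {
  "moves": [5,0,0,-3,0,0,0,5,0,0,-4,0,0,0,5,0,0,-4,0,0,0,5,0,4.5,0,0,0,0,5,0,4.5,0,0,0,0,5,0,4.5,0,0,0,0,5,0,4.5,0,0,0,0,5,0,4.5,0,0,0,0]
}}

```text
clock: 18.1
tool_pos: [0.5215, 0.1161, 0.2159]
orientation: [180.0, 0.1, -173.3]
force: [1.2, -0.1, 1.1]
opening: 0.05
gripper_force: 0.0
```

Emit:
{"fn": "move_arm", "kwargs": {
  "moves": [5,0,4.5,0,0,0,0,5,0,4,0,0,0,0,5,0,2,0,0,0,0,5,0,0,0,0,0,0,5,0,0,0,0,0,0]
}}

```text
clock: 18.6
tool_pos: [0.5095, 0.219, 0.2152]
orientation: [180.0, 0.0, -173.2]
force: [-1.2, 0.1, 0.0]
opening: 0.0502
gripper_force: 0.0
```

```bash
python3 chk.py; python3 -c "
from h import *
o=ctrl.get_obs();print(o['tool_pos'],o['force'],o['clock'])"
```

```text
scene stand 359 along [-110.1  118.6] across [-67.1  70.2] z [ 8.6 12.6 16.4]
scene roof 1426 along [-96.6 106. ] across [-56.6  55.1] z [79.6 83.3 86.8]
((5.118476867675781, 0.1398773193359375), (205.45864868164062, 114.42581939697266), 0.11540722101926804)
top stand 475 along [-112.7  111.2] across [-64.6  73.3] z [ 7.7 10.7 13.6]
top roof 2393 along [-98.1  99.5] across [-52.2  56.5] z [78.2 80.6 83.3]
((0.6808624267578125, 2.2366485595703125), (199.4603271484375, 110.05540466308594), 0.1023489460349083)
[0.50967518 0.21802694 0.21510982] [ 0.61553549 -0.62958553 -0.87771576] 18.7
```

```bash
python3 -c "
from plant import ctrl
print(ctrl.close_job())"
```

```text
the job is handed in; nothing more can be done
None
```

The job is handed in at about 19 s: the blue car stands in the middle of the stand, and the large white cover sits level and square over it, within about 2 mm of centre in the last camera check; the red car was not touched.

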